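# Clamp a sterilisation container in the leak-test press

### The job

Set up the container leak test. First pull the slide valve's knob all the way out until it clicks over and stays out (vent open); then, with the vent open, wind the press's handwheel clockwise until the seal pad has pushed the container up against the end stop and holds it snugly there, without crushing it; then push the valve knob fully home again so that the vent is shut and the container stays clamped. Leave the tape roll, the pliers and the little bowl where they lie.

Things in the scene. Friction and masses are not known exactly. Their poses are not given: they have to be found in the camera images.
- valve_knob (a joint): travel of the valve's slide knob, m: 0 = fully home (its start), 0.04 = fully out. An over-centre detent snaps it towards the nearer end (both ends are stable, the middle is not); moving it over takes at most about 12 N, about a quarter of the way along.
- knob_grip (a point): centre of the knob head: a plain black cylinder 40 mm across, 28 mm long, axis level, 90 mm above the table, on a 12 mm stem; 30 mm of space between head and valve block when home. The point's +x axis points along the stem INTO the block; pulling out is along -x.
- valve: aluminium valve block that carries the knob, fixed; 80 (x) x 70 (y) x 120 mm high with a 12 mm high brass cap on top; origin at the centre of its underside, axes as knob_grip's; front face 40 mm along its -x. A similar block on the other side of the table carries only a round dial and has no knob.
- wheel_axis (a point): point on the upright axis of the press's handwheel, 120 mm above the table; fixed during a run. Its -y axis is the direction in which the ram and seal pad advance. The aluminium handwheel is a disc 110 mm across, its top face 100 mm above the table, on the grey gearbox of the press.
- crank (a point): middle of the handwheel's crank grip: an upright black cylinder 22 mm across, 47 mm tall (top 148 mm above the table), 42 mm off the wheel's axis, free to spin on its pin. This point is 125 mm above the table. Turning the wheel drags with about 0.25 Nm (6 N at the grip while it moves, only 1 to 2 N when paused).
- press: the leak-test press, fixed: steel bed 140 (x) x 390 (y) x 20 mm high, gearbox at its +y end; origin at the bed's underside. The wheel, clockwise from above, advances the ram 8 mm per radian (50 mm a turn), 105 mm in all, and stays where left. About 3 to 9 rad are needed to clamp, different each time.
- seal_pad: black rubber pad on the ram, 90 (x) x 14 (y) x 58 mm (z); origin at the centre of its back, front face 14 mm along its -y. Sprung: gives 1 mm per 5 N, up to 14 mm. Over 8 N on the container is snug, 60 N crushes it. Each 10 N on the container adds 2 N at the crank grip. Above about 30 N the wheel may run back a little when let go.
- container: closed metal container, 90 (x) x 120 (y) x 64 mm high, about 0.5 kg, loose on the press bed between seal pad and end stop; origin at the centre of its underside. The end stop, a steel block across the bed, 66 mm high, is fixed in each run at a different place 2 to 20 mm beyond the container's far (-y) end.
- tape_roll: loose roll of blue tape lying flat, 96 mm across, 25 mm high; leave it
- pliers: loose steel pliers, 150 mm long, lying flat; leave them
- gallipot: loose small steel bowl, 72 mm across, 45 mm high; leave it
There are look-alikes about, which are no part of the job. Leave any blue look-alike of the container alone.

How it is judged:
By the outcome, as a careful person would: the job done as asked, in the order asked, and still so for the second after the job is handed in, with the robot touching nothing.
It also fails if it takes over 72 s, if anything falls off the work surface, if the arm or the gripper's body presses on something with over 40 N, if the wrist force passes 120 N, or if a joint passes its speed limit or range.

### The arm

A 6-joint arm with a two-finger parallel gripper is mounted at the origin on the work surface. World frame = base frame: x ahead of the robot, y to its left, z up, the work surface at z = 0. Lengths are in mm, angles in rad, forces in N, time in s.
With the tool pointing down it reaches from about 350 to 775 mm from the base axis. Payload 7.3 kg.
Tool frame: the origin (TCP) lies on the centre line of the jaws, within the pads' length; the fingertips stand 14 mm ahead of it and the grasp point (between the pads) lies 5 mm behind it; z points along the fingers, y is the line along which they close (so a half turn about z gives the same grasp; the last joint's range is limited). The gripper opens to 92 mm and grips with 3 to 60 N. Pads are 19 mm wide; open, the fingers measure 130 mm over their backs; the gripper's body (75 mm by 190 mm) begins 47 mm behind the grasp point.
Start: joints at [0.972, 0.342, 1.524, -0, 1.275, -0.146], TCP at [229.668, 472.119, 240.741] pointing down, gripper open.
Joint ranges: [-2.53, 2.53], [-0.77, 2.02], [0.04, 2.7], [-1, 4.14], [0.28, 2.66], [-3.11, 3.11]. Speed limits (rad/s): [2.57, 2.57, 3.14, 3.14, 3.14, 3.14].

### API

Orientations are given as [roll, pitch, yaw] about the fixed x, y, z axes, in that order (R = Rz(yaw) Ry(pitch) Rx(roll)).
In Python, from plant import get_obs, capture, bot, spot_in, trace, pinpoint gives the robot as it stands.
- The arm moves only by the tool play_rows, never from a script. Its argument "rows" is a list of rows, each a list of 2 entries, a list of its own where there are three numbers: the shift along the world's x, y, z in units of 3 cm (1.0 is 3 cm), then the turn, a rotation vector about the world's x, y, z in units of 8 degrees (1.0 is 8 degrees). A call has 1 to 12 rows; each row shifts and turns the commanded pose from where the row before left it; what a row does not reach is not made up. A row lasts 1/8 s, in which the tool goes at most 62.5 mm and 10.7 degrees, less where a joint would pass 70% of its speed; a pose out of reach is approached as far as the arm can. A call with a number of a shift or a turn outside -1 to 1 is refused whole. A call with a gripper value outside its range is refused whole. "hand" is the opening, from -1 (shut) to 1 (fully open), set as the call begins (left out, the last holds). The fingers move at their own pace and stop on an object; the grip force is fixed at half the most. Time passes only in rows, so rows that do not move let the fingers close. It gives the time, the measured TCP pose, the force, the opening and the grip force at its end, in the units of the state.
- get_obs(): the state, without advancing time (a new reading comes with each control period).
- capture(name): name is "scene" or "top"; returns a dict with "frame" (480x640x3 uint8, red, green, blue), "fov_y" (degrees; the focal length in pixels is half the picture's height over the tangent of half this angle, whatever the lens; pixels are square), "cx", "cy" (the principal point, pixels), "rvec" (rotation vector, rad) and "tvec" (3), from world to camera coordinates, as OpenCV has them. Camera axes: x right, y down, z forward; pixel columns grow to the right and rows downward; lengths in mm; the calibration is good to about 2 mm. A picture is of the moment at which its call begins. There is no depth.
- bot.close_job(): hands the job in; it is judged then, once.
Trained networks look in the newest picture that a camera, given by its name, has taken for a name from the list of things; names that differ only in an ending like _2 or _b are one class to them, and where a whole thing is asked for, a point or a joint stands for the part that bears it (a point fixed in the world has none). Each returns a list of dicts, best first, with "p" (0 to 1); they miss things now and then, are a little off and sometimes report something else, mostly with a low value. They report only what shows in the picture. A call takes as long as a camera call. They do not tell look-alikes from the thing itself.
- spot_in(query, camera): "at" ([row, column] in pixels, amid what is visible of it).
- trace(query, camera): "mask" (480x640 bool, what is visible of it) and "at" ([row, column] in pixels, amid what is visible of it).
- pinpoint(query, camera): "at" ([row, column] in pixels: a listed point, or the origin of a listed thing).
The state is a dict: "time": time; "joint_positions": joint angles; "dq": joint speeds; "tau": joint torques, N m; "tool_pos": TCP position; "tcp_rot": TCP orientation; "contact_force": force on the tool from outside, world axes, zero at the start; "moment": the same for the moment, N m; "grip_width": finger opening in mm; "finger_force": force on a finger pad.
Only numpy, scipy, OpenCV 4.12 (cv2) and the standard library are available. Lean on these libraries where they do the work, as an engineer would, in place of code of your own. Each camera call takes 0.05 s, during which the arm holds its last target. There are 200 camera calls.

## Working session

There is one attempt and no reset: what is moved stays moved. The work goes in short steps, Python scripts to look and compute and a tool call to move; the robot and the scene stay as the last step left them, time stands still between calls to the robot, and variables do not carry over. Pictures are saved under pics/ and viewed, at most 10 in all, crops included, and the job is handed in when it is done.

Besides the shell and the picture viewer there is one more tool, called after "Request:" in YAML: its name, and indented under it one key for each argument. play_rows: Moves the arm, as the interface text tells. Shifts and turns lie within -1 to 1; 1 stands for 3 cm of shift or 8 degrees of turn. Its arguments: {"type":"object","properties":{"rows":{"type":"array"},"hand":{"type":"number"}},"required":["rows"]}

```bash
mkdir -p pics
cat > h.py <<'E'
import numpy as np, cv2
from plant import get_obs, capture, bot, spot_in, trace, pinpoint
def cam(c):
    f=240/np.tan(np.radians(c["fov_y"])/2)
    K=np.array([[f,0,c["cx"]],[0,f,c["cy"]],[0,0,1.]])
    R=cv2.Rodrigues(np.array(c["rvec"],float))[0]; t=np.array(c["tvec"],float)
    return K,R,t
def ray(c,at):
    K,R,t=cam(c); d=R.T@np.linalg.inv(K)@np.array([at[1],at[0],1.]); return -R.T@t,d/np.linalg.norm(d)
def onz(c,at,z):
    o,d=ray(c,at); return o+d*(z-o[2])/d[2]
def tri(c1,a1,c2,a2):
    o1,d1=ray(c1,a1);o2,d2=ray(c2,a2)
    s=np.linalg.lstsq(np.c_[d1,-d2],o2-o1,rcond=None)[0]
    p,q=o1+s[0]*d1,o2+s[1]*d2
    return (p+q)/2,np.linalg.norm(p-q)
def proj(c,p):
    K,R,t=cam(c); v=K@(R@np.array(p,float)+t); return v[:2]/v[2]
def save(c,n): cv2.imwrite("pics/"+n,cv2.cvtColor(c["frame"],cv2.COLOR_RGB2BGR))
np.set_printoptions(precision=1,suppress=True)
E
cat > a.py <<'E'
from h import *
cs={n:capture(n) for n in("scene","top")}
for n,c in cs.items():
    save(c,n+"0.png"); o,d=ray(c,[240,320]); print(n,c["fov_y"],o,d)
for q in("knob_grip","crank","wheel_axis","valve","press","seal_pad","container"):
    r={n:pinpoint(q,n)[:3] for n in cs}
    for n in cs: print(q,n,[(np.round(x["at"]),round(x["p"],2)) for x in r[n]])
    for x in r["scene"]:
        for y in r["top"]:
            print("   ",*tri(cs["scene"],x["at"],cs["top"],y["at"]))
E
python3 a.py
```

```text
scene 50.801922592146134 [1144.7 -710.1 1046. ] [-0.5  0.5 -0.7]
top 55.52450753738783 [ 347.8  -12.1 1159.3] [ 0.1 -0.  -1. ]
knob_grip scene [(array([286., 207.]), 0.52)]
knob_grip top [(array([258., 450.]), 0.76)]
    [ 427.9 -331.5   83.9] 0.7722038688228422
crank scene [(array([216., 400.]), 0.41)]
crank top []
wheel_axis scene [(array([206., 389.]), 0.58)]
wheel_axis top [(array([197., 237.]), 0.6)]
    [580.  166.2 129. ] 5.330861234451503
valve scene [(array([327., 231.]), 0.7)]
valve top [(array([226., 441.]), 0.66)]
    [ 515.2 -336.4    7.2] 2.6504291295219593
press scene [(array([266., 356.]), 0.97)]
press top [(array([199., 298.]), 0.72)]
    [596.   29.5   7. ] 3.3651603948803634
seal_pad scene [(array([239., 365.]), 0.74)]
seal_pad top [(array([201., 265.]), 0.55)]
    [577.6 101.7  48.8] 19.06392651183672
container scene [(array([181., 344.]), 0.77), (array([265., 343.]), 0.75), (array([249., 225.]), 0.73)]
container top [(array([316., 383.]), 0.84), (array([302., 204.]), 0.64), (array([196., 315.]), 0.6)]
    [422.4 -54.6 291.4] 280.97188055453745
    [338.4 265.5  20.8] 0.8836663349648363
    [546.5  -5.2 294.1] 23.9023643386546
    [435.2 -83.5  35.7] 331.08018639661856
    [ 318.1  365.5 -475.1] 53.241878529450204
    [591.8 -15.5  43.7] 3.369767875603082
    [ 290.6 -178.3   -5.1] 3.181957704046031
    [273.4  71.8 -56.2] 433.3779973553128
    [ 496.3 -141.5  185.7] 285.2607408233832
```

View pics/scene0.png

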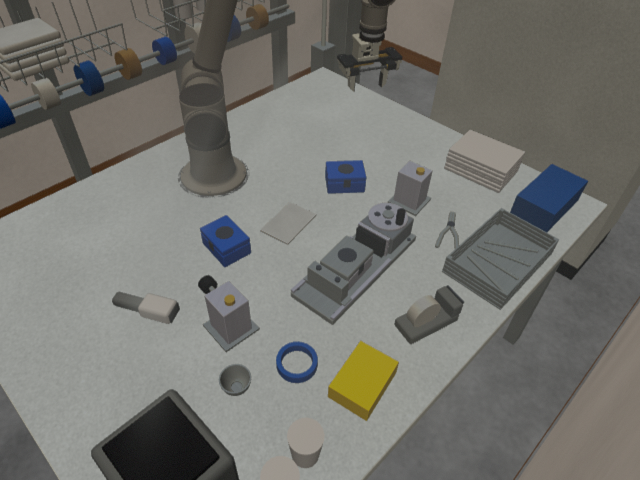

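View pics/top0.png

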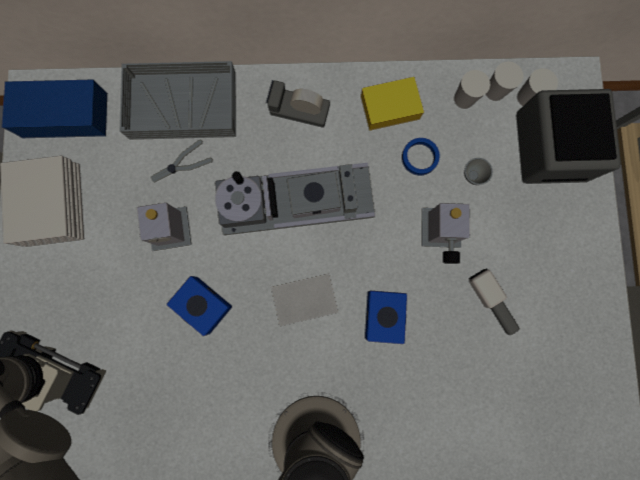

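The top view shows the press bed at (199,298), the handwheel at (199,239) with its crank at about (177,237), the container between pad and stop at (193,314), and the knobbed valve at (226,449) with its knob at (257,451).

Possible mix-ups, by top-view pixel:
- **Valve:** the dial block at (223,162) has no knob, so I use the block at (226,449).
- **Container:** the blue boxes at (305,199) and (317,386) are look-alikes. The real one is the grey box on the bed.
- **Knob or crank:** the scraper at (290,487) and the wheel's bolt holes.

Next is one close crop to confirm.

Run:
```python
import cv2,numpy as np
s=cv2.imread("pics/scene0.png");t=cv2.imread("pics/top0.png")
def cr(i,r,c):  # 60x80 -> x5
    return cv2.resize(i[r-30:r+30,c-40:c+40],(400,300),interpolation=cv2.INTER_CUBIC)
cv2.imwrite("pics/crop1.png",np.vstack([np.hstack([cr(s,290,215),cr(t,250,450)]),np.hstack([cr(s,222,395),cr(t,195,245)])]))
```

```text
(no output)
```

View pics/crop1.png

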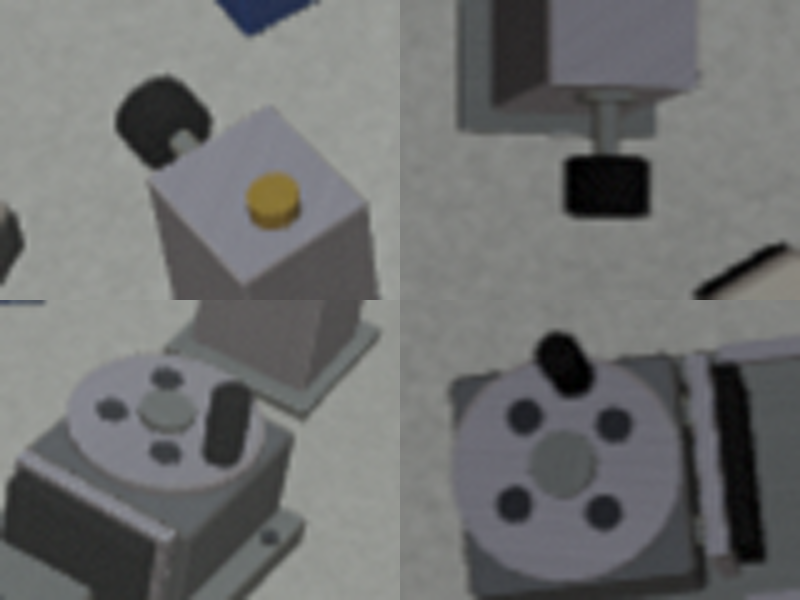

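The crop confirms the choice. Top left and top right show the knob on its stem at scene (284,208) and top (257,451). The bottom panels show the wheel hub at scene (214,388) and top (198,238), and the crank grip at scene (217,400) and top (178,237).

```bash
cat > b.py <<'E'
from h import *
s=capture("scene");t=capture("top")
for n,a,b,z in(("knob",(284.,207.5),(257.,451),90),("crankmid",(216.5,400.),(177.5,237.3),124.5),("crankTop",(210.5,401.3),(174,235.3),148),("hub",(213.7,388),(197.7,237.3),102),
  ("capvalve",(299.5,229.7),(212.5,455),132)):
    print(n,*tri(s,a,t,b),onz(s,a,z),onz(t,b,z))
# bed direction from top-image mask
for q in("press","valve"):
    for x in trace(q,"top")[:2]:
        print(q,x["at"],x["p"],cv2.minAreaRect(np.argwhere(x["mask"])[:,::-1].astype(np.float32)))
o=get_obs();print(o["time"],o["tool_pos"],o["tcp_rot"],o["contact_force"],o["grip_width"])
# bed edge lines at z=20: pixels from top picture
for p in((222,233),(374,217),(371,164)): print(onz(t,(p[1],p[0]),20))
E
python3 b.py
```

```text
knob [ 429.  -330.7   90.8] 0.8720507372247738 [ 428.7 -330.1   90. ] [ 428.8 -331.3   90. ]
crankmid [624.6 164.6 123.2] 1.1177093054283758 [625.1 162.8 124.5] [624.7 164.8 124.5]
crankTop [626.1 164.5 146.3] 2.9216819659009996 [626.4 161.4 148. ] [626.7 165.3 148. ]
hub [582.1 169.1 101.8] 0.7489420183718831 [582.4 169.3 102. ] [581.8 168.8 102. ]
capvalve [ 528.3 -336.2  127.5] 0.2264060420150916 [ 531.2 -338.1  132. ] [ 527.6 -334.7  132. ]
press [201.2, 270.7] 0.87 ((293.2146301269531, 198.18283081054688), (61.64306640625, 158.6929931640625), 85.42607879638672)
valve [227.6, 448.2] 0.74 ((445.0, 233.0), (60.0, 48.0), 90.0)
1.0 [229.7 472.1 240.7] [3.1 0.  2.7] [-0.5  0.2 -0.1] 91.89442789889799
[510.3 221.6  20. ]
[ 541.  -163.1   20. ]
[ 679.6 -161.4   20. ]
```

Request:
play_rows:
  rows:
    - [[0.9,-1,0],[0,0,0.5]]
    - [[0.9,-1,0],[0,0,0.5]]
    - [[0.9,-1,0],[0,0,0.5]]
    - [[0.9,-1,0],[0,0,0.5]]
    - [[0.9,-1,0],[0,0,0.5]]
    - [[0.9,-1,0],[0,0,0.5]]
    - [[0.9,-1,0],[0,0,0]]
    - [[0.9,-1,0],[0,0,0]]
    - [[0.9,-1,0],[0,0,0]]
    - [[0.9,-1,0],[0,0,0]]
    - [[0.9,-1,0],[0,0,0]]
    - [[0.9,-1,0],[0,0,0]]
  hand: 1

```text
time: 2.5
tool_pos: [554.5, 111.1, 240.8]
tcp_rot: [3.141, 0.0, 3.108]
contact_force: [-0.1, -1.1, -0.7]
grip_width: 91.5
finger_force: 0.0
```

Request:
play_rows:
  rows:
    - [[-0.33,-1,0],[0,0,0.2]]
    - [[-0.33,-1,0],[0,0,0]]
    - [[-0.33,-1,0],[0,0,0]]
    - [[-0.33,-1,0],[0,0,0]]
    - [[-0.33,-1,0],[0,0,0]]
    - [[-0.33,-1,0],[0,0,0]]
    - [[-0.33,-1,0],[0,0,0]]
    - [[-0.33,-1,0],[0,0,0]]
    - [[-0.33,-1,0],[0,0,0]]
    - [[-0.33,-1,0],[0,0,0]]
    - [[-0.33,-1,0],[0,0,0]]
    - [[-0.33,-1,0],[0,0,0]]

```text
time: 4.0
tool_pos: [434.5, -248.9, 240.8]
tcp_rot: [-3.142, 0.0, 3.136]
contact_force: [-0.2, -1.0, -0.4]
grip_width: 91.9
finger_force: 0.0
```

Request:
play_rows:
  rows:
    - [[-0.3,-1,0],[0,0,0]]
    - [[0,-1,0],[0,0,0]]
    - [[0,-0.73,0],[0,0,0]]
    - [[0,0,-0.9],[0,0,0]]
    - [[0,0,-0.9],[0,0,0]]
    - [[0,0,-0.9],[0,0,0]]
    - [[0,0,0],[0,0,0]]

```text
time: 4.88
tool_pos: [425.2, -328.8, 158.0]
tcp_rot: [3.138, -0.003, 3.136]
contact_force: [0.8, -0.1, -0.2]
grip_width: 92.0
finger_force: 0.0
```

Request:
play_rows:
  rows:
    - [[0,0,-0.7],[0,0,0]]
    - [[0,0,-0.7],[0,0,0]]
    - [[0.05,0,-0.7],[0,0,0]]
    - [[0,0,-0.35],[0,0,0]]
    - [[0,0,0],[0,0,0]]
    - [[0,0,0],[0,0,0]]

```text
time: 5.62
tool_pos: [427.9, -330.2, 87.3]
tcp_rot: [-3.14, 0.001, 3.136]
contact_force: [-0.5, 0.8, -0.0]
grip_width: 91.9
finger_force: 0.0
```

Request:
play_rows:
  rows:
    - [[0,0,0],[0,0,0]]
    - [[0,0,0],[0,0,0]]
    - [[0,0,0],[0,0,0]]
    - [[0,0,0],[0,0,0]]
    - [[0,0,0],[0,0,0]]
    - [[0,0,0],[0,0,0]]
  hand: -1

```text
time: 6.38
tool_pos: [427.4, -330.1, 86.2]
tcp_rot: [-3.141, 0.0, 3.135]
contact_force: [0.1, -1.2, -0.3]
grip_width: 39.8
finger_force: 29.8
```

Request:
play_rows:
  rows:
    - [[-0.2,0,0],[0,0,0]]
    - [[-0.2,0,0],[0,0,0]]
    - [[-0.2,0,0],[0,0,0]]
    - [[-0.2,0,0],[0,0,0]]
    - [[-0.2,0,0],[0,0,0]]
    - [[-0.2,0,0],[0,0,0]]
    - [[-0.2,0,0],[0,0,0]]
    - [[0,0,0],[0,0,0]]
    - [[0,0,0],[0,0,0]]

```text
time: 7.5
tool_pos: [387.1, -327.9, 86.2]
tcp_rot: [3.139, 0.004, 3.134]
contact_force: [11.9, 8.9, -1.5]
grip_width: 39.5
finger_force: 30.0
```

Request:
play_rows:
  rows:
    - [[0,0.1,0],[0,0,0]]
    - [[0,0,0],[0,0,0]]
    - [[0,0,0],[0,0,0]]

```text
time: 7.88
tool_pos: [387.2, -327.7, 86.3]
tcp_rot: [-3.14, 0.004, 3.134]
contact_force: [10.4, -1.6, -6.4]
grip_width: 39.6
finger_force: 30.1
```

Request:
play_rows:
  rows:
    - [[0,0,0],[0,0,0]]
    - [[0,0,0],[0,0,0]]
    - [[0,0,0],[0,0,0]]
    - [[0,0,0.5],[0,0,0]]
    - [[0,0,1],[0,0,0]]
    - [[0,0,1],[0,0,0]]
    - [[0,0,1],[0,0,0]]
    - [[0,0,1],[0,0,0]]
    - [[0.5,1,0.5],[0,0,0]]
    - [[0.5,1,0],[0,0,0]]
    - [[0.5,1,0],[0,0,0]]
    - [[0.5,1,0],[0,0,0]]
  hand: 1

```text
time: 9.38
tool_pos: [445.7, -205.8, 237.5]
tcp_rot: [-3.141, 0.001, 3.135]
contact_force: [1.0, -0.4, -0.1]
grip_width: 92.1
finger_force: 0.0
```

```bash
cat > c.py <<'E'
from h import *
s=capture("scene");t=capture("top");save(s,"s1.png");save(t,"t1.png")
for q in("knob_grip","crank"):
    for n in("scene","top"): print(q,n,[(np.round(x["at"],1),round(x["p"],2)) for x in pinpoint(q,n)[:2]])
def mid(c,box):  # centroid of dark pixels
    r0,r1,c0,c1=box; m=c["frame"][r0:r1,c0:c1].max(2)<60; return np.argwhere(m).mean(0)+[r0,c0],m.sum()
print(mid(t,(240,290,435,465)),mid(s,(255,300,170,215)))
S=cv2.imread("pics/s1.png");T=cv2.imread("pics/t1.png")
def cr(i,r,c): return cv2.resize(i[r-30:r+30,c-40:c+40],(400,300),interpolation=cv2.INTER_CUBIC)
cv2.imwrite("pics/crop2.png",np.hstack([cr(S,275,205),cr(T,260,450)]))
E
python3 c.py
```

```text
knob_grip scene [(array([274.8, 198.6]), 0.83)]
knob_grip top [(array([273.4, 448.6]), 0.61)]
crank scene [(array([215.4, 401.7]), 0.65)]
crank top [(array([178.7, 237.4]), 0.68)]
(array([271.9, 452.8]), np.int64(325)) (array([274.3, 197.8]), np.int64(193))
```

View pics/crop2.png

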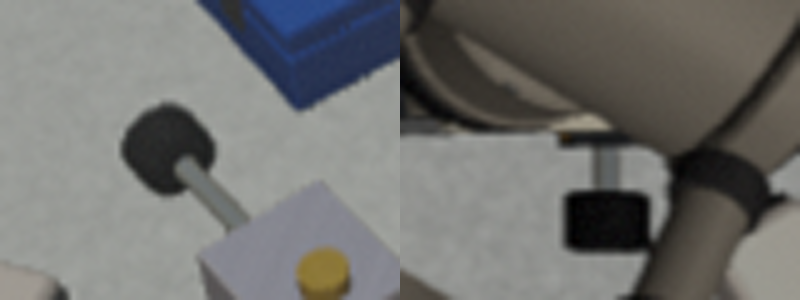

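The knob stands out: its stem is long in both panels and the head is at top (274,451), against 257 before, which is about 40 mm. Next is the crank.

Request:
play_rows:
  rows:
    - [[0.5,1,0],[0,0,0]]
    - [[0.5,1,0],[0,0,0]]
    - [[0.5,1,0],[0,0,0]]
    - [[0.5,1,0],[0,0,0]]
    - [[0.5,1,0],[0,0,0]]
    - [[0.5,1,0],[0,0,0]]
    - [[0.5,1,0],[0,0,0]]
    - [[0.5,1,0],[0,0,0]]
    - [[0.5,1,0],[0,0,0]]
    - [[0.5,1,0],[0,0,0]]
    - [[0.4,1,0],[0,0,0]]
    - [[0.2,0.8,0],[0,0,0]]

```text
time: 11.18
tool_pos: [614.1, 147.0, 236.0]
tcp_rot: [-3.141, -0.0, 3.134]
contact_force: [0.9, -0.0, -0.4]
grip_width: 91.7
finger_force: 0.0
```

Request:
play_rows:
  rows:
    - [[0,0.2,-0.4],[0,0,0]]
    - [[0,0,-0.6],[0,0,0]]
    - [[0,0,0],[0,0,0]]

```text
time: 11.55
tool_pos: [612.3, 151.7, 204.1]
tcp_rot: [-3.141, -0.004, 3.134]
contact_force: [-0.2, -0.2, 0.0]
grip_width: 91.8
finger_force: 0.0
```

Request:
play_rows:
  rows:
    - [[0.4,0.42,-0.3],[0,0,0]]
    - [[0,0,-0.8],[0,0,0]]
    - [[0,0,-0.8],[0,0,0]]
    - [[0,0,-0.7],[0,0,0]]
    - [[0,0,-0.1],[0,0,0]]
    - [[0,0,0],[0,0,0]]
    - [[0,0,0],[0,0,0]]

```text
time: 12.42
tool_pos: [626.2, 165.9, 126.5]
tcp_rot: [3.141, 0.002, 3.136]
contact_force: [-1.3, -0.1, -0.0]
grip_width: 91.8
finger_force: 0.0
```

Request:
play_rows:
  rows:
    - [[0,0,0],[0,0,0]]
    - [[0,0,0],[0,0,0]]
    - [[0,0,0],[0,0,0]]
    - [[0,0,0],[0,0,0]]
    - [[0,0,0],[0,0,0]]
    - [[0,0,0],[0,0,0]]
    - [[0,0,0],[0,0,0]]
  hand: -1

```text
time: 13.3
tool_pos: [625.4, 165.8, 125.2]
tcp_rot: [3.141, 0.0, 3.136]
contact_force: [-1.2, 0.2, 0.1]
grip_width: 26.4
finger_force: 0.0
```

Request:
play_rows:
  rows:
    - [[0,0,0],[0,0,0]]
    - [[0,0,0],[0,0,0]]
    - [[0,0,0],[0,0,0]]

```text
time: 13.68
tool_pos: [625.4, 165.4, 125.2]
tcp_rot: [-3.141, -0.0, 3.135]
contact_force: [0.1, -4.0, 1.1]
grip_width: 21.2
finger_force: 30.0
```

Run:
```python
from h import *
a=np.radians(-5)
for k in range(0,24):
    t=a-np.radians(15)*k; d=42*(np.array([np.cos(t-np.radians(15)),np.sin(t-np.radians(15))])-[np.cos(t),np.sin(t)])/30
    print(k,round(-5-15*(k+1)),np.round(d,2).tolist())
```

```text
0 -20 [-0.08, -0.36]
1 -35 [-0.17, -0.32]
2 -50 [-0.25, -0.27]
3 -65 [-0.31, -0.2]
4 -80 [-0.35, -0.11]
5 -95 [-0.37, -0.02]
6 -110 [-0.36, 0.08]
7 -125 [-0.32, 0.17]
8 -140 [-0.27, 0.25]
9 -155 [-0.2, 0.31]
10 -170 [-0.11, 0.35]
11 -185 [-0.02, 0.37]
12 -200 [0.08, 0.36]
13 -215 [0.17, 0.32]
14 -230 [0.25, 0.27]
15 -245 [0.31, 0.2]
16 -260 [0.35, 0.11]
17 -275 [0.37, 0.02]
18 -290 [0.36, -0.08]
19 -305 [0.32, -0.17]
20 -320 [0.27, -0.25]
21 -335 [0.2, -0.31]
22 -350 [0.11, -0.35]
23 -365 [0.02, -0.37]
```

Request:
play_rows:
  rows:
    - [[-0.08,-0.36,0],[0,0,0]]
    - [[-0.17,-0.32,0],[0,0,0]]
    - [[-0.25,-0.27,0],[0,0,0]]
    - [[-0.31,-0.2,0],[0,0,0]]
    - [[-0.35,-0.11,0],[0,0,0]]
    - [[-0.37,-0.02,0],[0,0,0]]

```text
time: 14.42
tool_pos: [580.9, 127.3, 125.3]
tcp_rot: [3.141, 0.004, 3.135]
contact_force: [5.9, 1.7, -4.4]
grip_width: 21.5
finger_force: 30.0
```

Request:
play_rows:
  rows:
    - [[-0.36,0.08,0],[0,0,0]]
    - [[-0.32,0.17,0],[0,0,0]]
    - [[-0.27,0.25,0],[0,0,0]]
    - [[-0.2,0.31,0],[0,0,0]]
    - [[-0.11,0.35,0],[0,0,0]]
    - [[-0.02,0.37,0],[0,0,0]]

```text
time: 15.18
tool_pos: [541.6, 172.4, 125.3]
tcp_rot: [-3.14, 0.001, 3.136]
contact_force: [4.7, -7.2, -3.3]
grip_width: 21.6
finger_force: 30.0
```

```bash
cat > d.py <<'E'
from h import *
import sys
n=sys.argv[1]
s=capture("scene");t=capture("top");save(s,"s"+n+".png");save(t,"t"+n+".png")
o=get_obs();print(o["tool_pos"],o["contact_force"])
S=cv2.imread("pics/s%s.png"%n);T=cv2.imread("pics/t%s.png"%n)
def cr(i,r,c): return cv2.resize(i[r-40:r+40,c-53:c+53],(0,0),fx=3.75,fy=3.75,interpolation=cv2.INTER_CUBIC)
cv2.imwrite("pics/crop%s.png"%n,np.hstack([cr(S,260,355),cr(T,195,310)]))
E
python3 d.py 3
```

```text
[541.7 173.6 125.2] [ 3.2 -0.9 -2.5]
```

View pics/crop3.png

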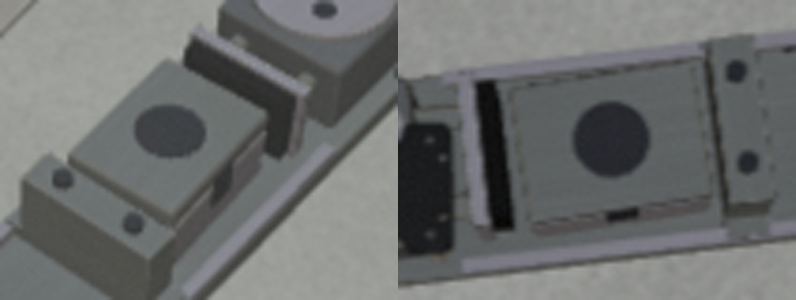

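The pad is a few mm short of the container at crop x of about 510, and the container is about 7 mm short of the end stop at crop x of about 710. I'll go on in smaller steps and watch the force.

Request:
play_rows:
  rows:
    - [[0.12,0.36,0],[0,0,0]]
    - [[0.17,0.32,0],[0,0,0]]
    - [[0.25,0.27,0],[0,0,0]]

```text
time: 15.65
tool_pos: [556.1, 201.1, 125.2]
tcp_rot: [-3.14, -0.003, 3.136]
contact_force: [-2.1, -7.6, 2.2]
grip_width: 21.3
finger_force: 30.0
```

Request:
play_rows:
  rows:
    - [[0.31,0.2,0],[0,0,0]]
    - [[0.35,0.11,0],[0,0,0]]
    - [[0.37,0.02,0],[0,0,0]]

```text
time: 16.02
tool_pos: [586.4, 211.3, 125.2]
tcp_rot: [-3.14, -0.005, 3.136]
contact_force: [-7.4, -7.1, 5.2]
grip_width: 21.4
finger_force: 30.0
```

Request:
play_rows:
  rows:
    - [[0.36,-0.12,0],[0,0,0]]
    - [[0.32,-0.19,0],[0,0,0]]

```text
time: 16.27
tool_pos: [607.1, 204.1, 125.2]
tcp_rot: [3.139, -0.004, 3.136]
contact_force: [-6.1, 4.2, 3.3]
grip_width: 21.5
finger_force: 30.0
```

Request:
play_rows:
  rows:
    - [[0.27,-0.25,0],[0,0,0]]
    - [[0.2,-0.31,0],[0,0,0]]

```text
time: 16.52
tool_pos: [621.5, 187.6, 125.2]
tcp_rot: [3.138, -0.003, 3.136]
contact_force: [-5.8, 6.3, 3.1]
grip_width: 21.2
finger_force: 30.0
```

```bash
python3 d.py 4
```

```text
[622.  186.2 125.2] [-1.4  2.5  1.7]
```

View pics/crop4.png

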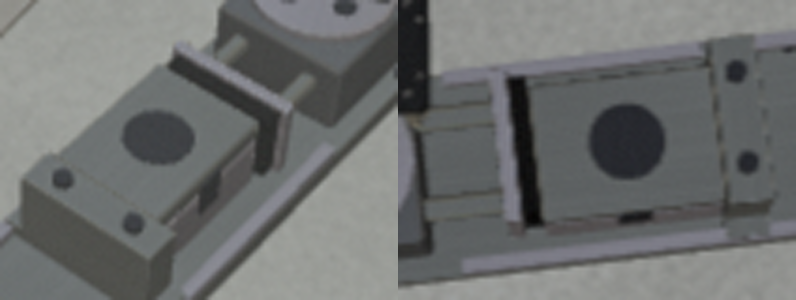

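Request:
play_rows:
  rows:
    - [[0.06,-0.24,0],[0,0,0]]
    - [[0.03,-0.25,0],[0,0,0]]

```text
time: 16.88
tool_pos: [625.3, 173.6, 125.3]
tcp_rot: [3.137, 0.001, 3.136]
contact_force: [1.4, 10.0, -1.3]
grip_width: 21.3
finger_force: 30.0
```

Request:
play_rows:
  rows:
    - [[0,0,0],[0,0,0]]

```text
time: 17.0
tool_pos: [625.4, 172.7, 125.3]
tcp_rot: [3.138, 0.001, 3.136]
contact_force: [0.8, 5.5, -0.6]
grip_width: 21.7
finger_force: 30.0
```

Request:
play_rows:
  rows:
    - [[0,-0.12,0],[0,0,0]]
    - [[0,0,0],[0,0,0]]
    - [[0,0,0],[0,0,0]]
    - [[0,0,0],[0,0,0]]

```text
time: 17.5
tool_pos: [625.6, 169.8, 125.3]
tcp_rot: [3.138, 0.001, 3.136]
contact_force: [2.1, 8.1, -1.7]
grip_width: 21.3
finger_force: 30.0
```

Request:
play_rows:
  rows:
    - [[0,0.05,0],[0,0,0]]
    - [[0,0,0],[0,0,0]]
    - [[0,0,0],[0,0,0]]

```text
time: 17.88
tool_pos: [625.6, 169.9, 125.3]
tcp_rot: [3.14, 0.001, 3.136]
contact_force: [0.8, 5.2, -2.0]
grip_width: 21.3
finger_force: 30.0
```

Request:
play_rows:
  rows:
    - [[0,0,0],[0,0,0]]
    - [[0,0,0],[0,0,0]]
    - [[0,0,0],[0,0,0]]
    - [[0,0,0],[0,0,0]]
    - [[0,0,0.4],[0,0,0]]
    - [[0,0,0.8],[0,0,0]]
    - [[0,0,1],[0,0,0]]
    - [[0,0,1],[0,0,0]]
    - [[-0.5,-1,0.6],[0,0,0]]
    - [[-0.5,-1,0],[0,0,0]]
    - [[-0.5,-1,0],[0,0,0]]
    - [[-0.5,-1,0],[0,0,0]]
  hand: 1

```text
time: 19.38
tool_pos: [564.9, 47.9, 240.4]
tcp_rot: [-3.141, 0.001, 3.136]
contact_force: [0.2, 0.0, -1.0]
grip_width: 91.6
finger_force: 0.0
```

Request:
play_rows:
  rows:
    - [[-0.5,-1,0],[0,0,0]]
    - [[-0.5,-1,0],[0,0,0]]
    - [[-0.5,-1,0],[0,0,0]]
    - [[-0.5,-1,0],[0,0,0]]
    - [[-0.5,-1,0],[0,0,0]]
    - [[-0.5,-1,0],[0,0,0]]
    - [[-0.5,-1,0],[0,0,0]]
    - [[-0.5,-1,0],[0,0,0]]

```text
time: 20.38
tool_pos: [445.0, -192.2, 240.3]
tcp_rot: [-3.141, 0.001, 3.136]
contact_force: [0.5, 0.6, 0.0]
grip_width: 91.9
finger_force: 0.0
```

```bash
python3 d.py 5
python3 - <<'E'
from h import *
s=capture("scene");t=capture("top")
for q in("crank","knob_grip"):
    a=pinpoint(q,"scene");b=pinpoint(q,"top");print(q,[x["at"] for x in a],[x["at"] for x in b])
    if a and b: print(tri(s,a[0]["at"],t,b[0]["at"]))
S=cv2.imread("pics/s5.png");T=cv2.imread("pics/t5.png")
def cr(i,r,c): return cv2.resize(i[r-40:r+40,c-53:c+53],(0,0),fx=3.75,fy=3.75,interpolation=cv2.INTER_CUBIC)
cv2.imwrite("pics/crop5.png",np.vstack([np.hstack([cr(S,260,355),cr(T,195,310)]),np.hstack([cr(S,222,385),cr(T,195,245)])]))
E
```

```text
[ 444.5 -193.5  240.2] [-0.3  0.5 -0.6]
crank [[217.0, 400.7]] [[177.4, 231.8]]
(array([624.5, 175.9, 115.2]), np.float64(8.954668840642206))
knob_grip [[274.0, 198.7]] [[275.0, 450.5], [196.0, 317.9], [167.4, 179.2]]
(array([ 387.1, -326.8,   89.5]), np.float64(1.5975319568941997))
```

View pics/crop5.png

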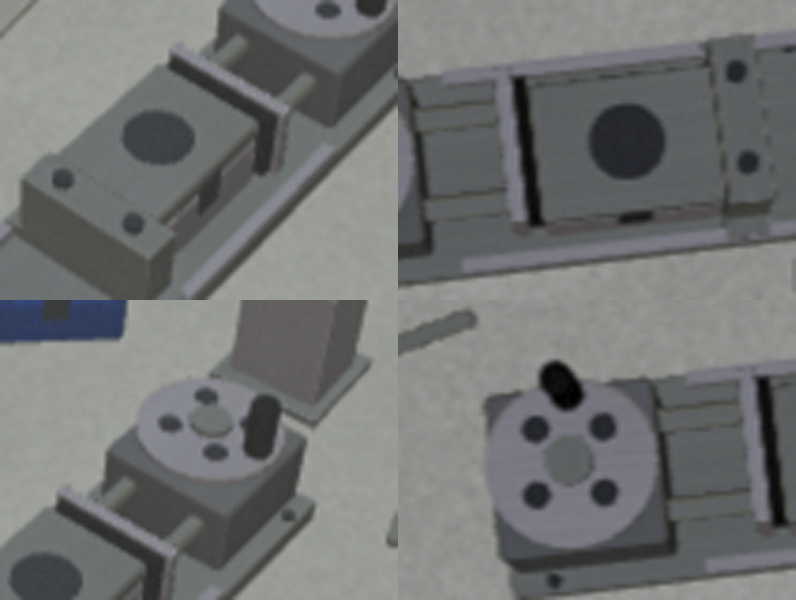

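The container disc has not moved since the last look and the container sits against the stop. The black pad is visibly squeezed (crop x 518–540, thinner than before), and the crank at top (178,235) has not run back. Now the knob: x 387, y −328.

Request:
play_rows:
  rows:
    - [[-0.4,-0.9,0],[0,0,0]]
    - [[-0.4,-0.9,0],[0,0,0]]
    - [[-0.4,-0.9,0],[0,0,0]]
    - [[-0.4,-0.9,0],[0,0,0]]
    - [[-0.32,-0.88,-0.6],[0,0,0]]
    - [[0,0,-1],[0,0,0]]
    - [[0,0,-1],[0,0,0]]
    - [[0,0,0],[0,0,0]]
    - [[0,0,0],[0,0,0]]

```text
time: 21.9
tool_pos: [388.6, -325.7, 162.3]
tcp_rot: [-3.141, 0.001, 3.136]
contact_force: [0.2, -0.1, 0.2]
grip_width: 92.0
finger_force: 0.0
```

Request:
play_rows:
  rows:
    - [[-0.05,-0.08,-0.7],[0,0,0]]
    - [[0,0,-0.7],[0,0,0]]
    - [[0,0,-0.7],[0,0,0]]
    - [[0,0,-0.4],[0,0,0]]
    - [[0,0,0],[0,0,0]]
    - [[0,0,0],[0,0,0]]

```text
time: 22.65
tool_pos: [386.8, -328.4, 87.2]
tcp_rot: [-3.14, 0.001, 3.136]
contact_force: [0.7, -0.4, 0.6]
grip_width: 92.0
finger_force: 0.0
```

Request:
play_rows:
  rows:
    - [[0,0,0],[0,0,0]]
    - [[0,0,0],[0,0,0]]
    - [[0,0,0],[0,0,0]]
    - [[0,0,0],[0,0,0]]
    - [[0,0,0],[0,0,0]]
    - [[0,0,0],[0,0,0]]
    - [[0,0,0],[0,0,0]]
  hand: -1

```text
time: 23.52
tool_pos: [386.2, -327.6, 86.2]
tcp_rot: [3.141, -0.0, 3.135]
contact_force: [0.5, 1.9, 1.0]
grip_width: 39.8
finger_force: 29.9
```

Request:
play_rows:
  rows:
    - [[0.2,-0.01,0],[0,0,0]]
    - [[0.2,-0.01,0],[0,0,0]]
    - [[0.2,-0.01,0],[0,0,0]]
    - [[0.2,-0.01,0],[0,0,0]]
    - [[0.2,-0.01,0],[0,0,0]]
    - [[0.2,-0.01,0],[0,0,0]]
    - [[0.2,-0.01,0],[0,0,0]]
    - [[0,0,0],[0,0,0]]
    - [[0,0,0],[0,0,0]]

```text
time: 24.65
tool_pos: [426.3, -330.1, 86.1]
tcp_rot: [3.141, -0.004, 3.136]
contact_force: [-9.5, -0.7, 5.5]
grip_width: 39.4
finger_force: 29.9
```

Request:
play_rows:
  rows:
    - [[0,0,0],[0,0,0]]
    - [[0,0,0],[0,0,0]]
    - [[0,0,0],[0,0,0]]
    - [[0,0,0.5],[0,0,0]]
    - [[0,0,1],[0,0,0]]
    - [[0,0,1],[0,0,0]]
    - [[0,0,1],[0,0,0]]
    - [[0,0,1],[0,0,0]]
    - [[0,1,0.5],[0,0,0]]
    - [[0,1,0],[0,0,0]]
    - [[0,1,0],[0,0,0]]
    - [[0,1,0],[0,0,0]]
  hand: 1

```text
time: 26.15
tool_pos: [428.3, -209.2, 237.5]
tcp_rot: [-3.141, 0.001, 3.136]
contact_force: [-0.2, 0.5, -0.5]
grip_width: 91.9
finger_force: 0.0
```

```bash
python3 d.py 6
python3 - <<'E'
from h import *
S=cv2.imread("pics/s6.png");T=cv2.imread("pics/t6.png")
for n in("scene","top"): print([x["at"] for x in pinpoint("knob_grip",n)])
def cr(i,r,c): return cv2.resize(i[r-40:r+40,c-53:c+53],(0,0),fx=3.75,fy=3.75,interpolation=cv2.INTER_CUBIC)
cv2.imwrite("pics/crop6.png",np.vstack([np.hstack([cr(S,280,215),cr(T,250,450)]),np.hstack([cr(S,240,365),cr(T,195,265)])]))
E
```

```text
[ 428.2 -207.8  237.5] [ 0.3 -0.8 -0.4]
[[285.3, 206.5]]
[]
```

View pics/crop6.png

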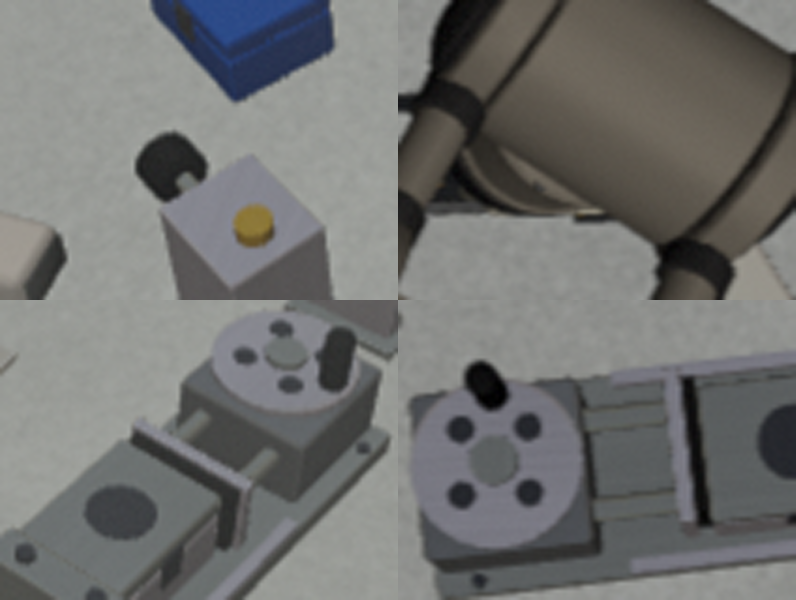

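The knob is home again at scene (285,207), its starting pixel. The pad is still squeezed on the container, the wheel has not moved, and the arm touches nothing, so I'm handing in.

```bash
python3 -c "
from plant import bot
print(bot.close_job())"
```

```text
the job is handed in; nothing more can be done
None
```

I handed the job in at about 26 s: vent pulled open, container clamped against the end stop at an estimated 20–25 N (from crank force and pad squeeze), then the knob pushed fully home; the tape roll, pliers and bowl were left alone.

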